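Third hand at the microscope: hold the incubation chamber in the stage stops

TASK

Be my third hand while I screw the incubation chamber to the microscope stage: first press its open lid down until the ball catches snap and it stays shut by itself. Then slide the chamber along the stage into the corner of the two stops, touching the side stop and flat against the long back stop, without banging it in and leaving the other things on the bench alone. Finish while still holding it there: keep pushing it against the back stop with a steady 10 newtons or so and do not let go, as I drive the screws in.

Things in the scene. Friction and masses are not known exactly. Their poses are not given: they have to be found in the camera images.
- microscope: Compact inverted microscope, fixed to the bench: off-white body 250 x 250 mm with a dark flat stage on top, 150 mm above the bench. Origin: on the bench under the 52 mm light opening; x from its front (robot side) to its back, y left, z up. Stage: x -135 to +85, y -165 to +165 mm. The chamber's home is centred over this origin. Moves and turns from start to start.
- lamp_post (a point): Foot of a steel lamp post (24 mm thick, 225 mm tall) standing on the stage's rear left corner; its lamp arm is swung away behind. Axes as the microscope's.
- back_stop: Long bare aluminium bar fixed on the stage towards its back: 130 mm long (y), 10 thick, 14 high, two knurled screws behind it for the chamber's back face. Origin: middle of the lower edge of its working face, at stage level; axes as the microscope's; the face looks to -x, the bar lies on the +x side. It takes the push on the chamber.
- side_stop: Shorter bare aluminium bar fixed on the stage at the left: 100 mm long (x), 10 thick, 14 high. Origin: middle of the lower edge of its working face, at stage level; axes as the microscope's; the face looks to -y, the bar lies on the +y side.
- chamber: Stage-top incubation chamber: loose dark metal box, 110 (x) x 160 (y) x 30 mm high, 0.5 to 0.7 kg with lid, flat on the stage 14 to 45 mm off each stop and turned up to 10 degrees. To be pushed, not grasped; smooth, slides with 1 to 2 N. Origin: centre of its underside; x to the back (hinge side), y left, z up. Home, its origin is 55 mm from the back stop's face and 80 mm from the side stop's.
- near_face (a point): Middle of the chamber's near face, 15 mm above its underside (chamber x -55 mm). The face is flat and free to push on, but for two brass hose ports, 9 mm long, at its right end (y -58 and -70 mm, 16 mm up). Pushed while turned, the chamber may bind on one corner; two spread fingers side by side keep it square. Axes as the chamber's.
- right_face (a point): Middle of the chamber's flat, plain right face, 15 mm above its underside (chamber y -80 mm). Axes as the chamber's.
- lid (a joint): Angle of the chamber's lid in rad: 0 shut, grows as it opens; starts at 0.7 to 1.15. Hinge along y at chamber x +45 mm, 33 mm above its underside. A stiff hinge keeps it where it is left. Going down it meets two sprung ball catches at about 0.12, passes them at about 0.06 with about 6 to 8 N at the free edge, then stays at 0.
- lid_edge (a point): Middle of the free (near) edge of the lid, on its upper face, 95 mm from the hinge; the lid is a 150 mm wide, 6 mm thick metal frame with a window. The bar along this edge, 12 mm wide, is the place to press. Shut, it is 36 mm above the chamber's underside and 5 mm behind the near face. x points along the lid to the hinge, z out of its upper face.
- flask: Bystander: clear flat culture flask with a dark red cap, lying on the bench, about 165 x 85 x 35 mm; origin under its middle. Leave alone.
- bottle: Bystander: glass bottle with a blue cap, 66 mm wide, 140 mm tall; origin under its middle. Leave alone.
- slide_frame: Bystander: black slide holder plate with two openings, 110 x 160 x 6 mm, flat on the bench; origin at the centre of its underside. Leave alone.
There are look-alikes about, which are no part of the job. What is meant by the chamber is not orange, and is the larger of those in its own colour.

How it is judged:
By the outcome, as a careful person would: the job done as asked, in the order asked, and still so for the second after the job is handed in, while the arm keeps its last pose, push and grip.
It also fails if it takes over 70 s, if anything falls off the work surface, if the arm or the gripper's body presses on something with over 40 N, if the wrist force passes 120 N, or if a joint passes its speed limit or range.

ROBOT

A 7-joint arm with a two-finger parallel gripper is mounted at the origin on the work surface. World frame = base frame: x ahead of the robot, y to its left, z up, the work surface at z = 0. Lengths are in mm, angles in rad, forces in N, time in s.
With the tool pointing down it reaches from about 400 to 850 mm from the base axis. Payload 4.5 kg.
Tool frame: the origin (TCP) lies on the centre line of the jaws, within the pads' length; the fingertips stand 17 mm ahead of it and the grasp point (between the pads) lies 2 mm behind it (arm.nose_length is the distance from the TCP to the fingertips, in mm); z points along the fingers, y is the line along which they close (so a half turn about z gives the same grasp; the last joint's range is limited). The gripper opens to 88 mm and grips with 3 to 60 N. Pads are 18 mm wide; open, the fingers measure 123 mm over their backs; the gripper's body (75 mm by 187 mm) begins 45 mm behind the grasp point.
Start: joints at [1.16, 0.689, -0.195, 1.565, 0.157, 0.902, -0.215], TCP at [268.955, -564.197, 224.043] pointing down, gripper open.
Joint ranges: [-3.01, 3.01], [-0.46, 2.08], [-1.47, 1.51], [0.13, 2.56], [-1, 4.14], [0.04, 2.09], [-2.66, 2.66]. Speed limits (rad/s): [2.57, 2.57, 3.14, 3.14, 3.14, 3.14, 3.14].

INTERFACE

Orientations are given as a unit quaternion [x, y, z, w].
In Python, from bench import get_state, camera, arm gives the robot as it stands.
- The arm moves only by the tool jog_arm, never from a script. Its argument "increments" is a list of rows, each a list of 3 entries, a list of its own where there are three numbers: the closure, from -1 (fully open) to 1 (shut), then the shift along the tool's x, y, z as a fraction of full scale, then the turn, a rotation vector about the tool's x, y, z as a fraction of full scale. A call has 1 to 20 rows; each row shifts and turns the commanded pose from where the row before left it, along the tool's axes as they then stand; what a row does not reach is not made up. Full scale, the value 1, is 0.06 m for a shift and 10 degrees for a turn. A row lasts 1/8 s, in which the tool goes at most 62.5 mm and 10.7 degrees, less where a joint would pass 70% of its speed; a pose out of reach is approached as far as the arm can. A call with a number of a shift or a turn outside -1 to 1 is refused whole. A call with a gripper value outside its range is refused whole. The fingers move at their own pace and stop on an object; "grip_force" is the grip in N (left out, the last holds). Time passes only in rows, so rows that do not move let the fingers close. It gives the time, the measured TCP pose, the force, the opening and the grip force at its end, in the units of the state.
- get_state(): the state, without advancing time (a new reading comes with each control period).
- camera(name): name is "side" or "top" or "wrist"; returns a dict with "image" (384x512x3 uint8, red, green, blue), "range_z" (384x512 float32, mm along the optical axis (not along the pixel's ray), 0 where there is no reading), "K" (3x3 intrinsics, pixels), "k1" (the pictures are not rectified: a ray, as slopes to the right and down, at radius r is drawn at 1 + k1 r^2 times it, then the intrinsics apply), "eye" and "orientation" of the camera in the world; the wrist camera has in their place "tool_from_camera" (4x4, takes a point from camera to tool coordinates, whose origin is the TCP and whose axes are the flange's). Camera axes: x right, y down, z forward; pixel columns grow to the right and rows downward; lengths in mm; the calibration is good to about 2 mm. A picture is of the moment at which its call begins: read the wrist's pose just before it.
- arm.hand_in(): hands the job in; it is judged then, once.
The state is a dict: "time_s": time; "q": joint angles; "joint_velocities": joint speeds; "effort": joint torques, N m; "eef_pos": TCP position; "eef_rot": TCP orientation; "ft_force": force on the tool from outside, world axes, zero at the start; "ft_torque": the same for the moment, N m; "grip_width": finger opening in mm; "finger_force": force on a finger pad.
Only numpy, scipy, OpenCV 4.12 (cv2) and the standard library are available. Lean on these libraries where they do the work, as an engineer would, in place of code of your own. Each camera call takes 0.05 s, during which the arm holds its last target. There are 200 camera calls.

## Working session

There is one attempt and no reset: what is moved stays moved. The work goes in short steps, Python scripts to look and compute and a tool call to move; the robot and the scene stay as the last step left them, time stands still between calls to the robot, and variables do not carry over. Pictures are saved under pics/ and viewed, at most 10 in all, crops included, and the job is handed in when it is done.

Besides the shell and the picture viewer there is one more tool, called after ">>>" in YAML: its name, and indented under it one key for each argument. jog_arm: Moves the arm, as the interface text tells. Shift numbers are shares of 0.06 m and turn numbers shares of 10 degrees, none past 1 either way. Its arguments: {"type":"object","properties":{"increments":{"type":"array"},"grip_force":{"type":"number"}},"required":["increments"]}

```bash
mkdir -p pics; cat > h.py <<'E'
import numpy as np, cv2
from scipy.spatial.transform import Rotation as R
from bench import get_state, camera, arm
def snap(name):
    s=get_state(); c=camera(name)
    np.savez(f'{name}.npz',**{k:v for k,v in c.items() if v is not None}, p=s['eef_pos'],r=s['eef_rot'])
    return c
def load(name): return dict(np.load(f'{name}.npz',allow_pickle=True))
def cloud(c):
    K=c['K'];h,w=c['range_z'].shape
    u,v=np.meshgrid(np.arange(w),np.arange(h))
    n=cv2.undistortPoints(np.stack([u,v],-1).reshape(-1,1,2).astype(float),K,np.array([float(c['k1']),0,0,0,0])).reshape(h,w,2)
    z=c['range_z'];P=np.dstack([n[...,0]*z,n[...,1]*z,z]).reshape(-1,3)
    if 'tool_from_camera' in c:
        T=c['tool_from_camera'];P=P@T[:3,:3].T+T[:3,3]
        P=R.from_quat(c['r']).apply(P)+c['p']
    else:
        o=np.array(c['orientation']);Rm=R.from_quat(o) if o.size==4 else R.from_matrix(o)
        P=Rm.apply(P)+c['eye']
    P=P.reshape(h,w,3);P[z==0]=np.nan
    return P
E
python3 - <<'E'
from h import *
for n in('top','side'):
    c=snap(n);cv2.imwrite(f'pics/{n}1.png',c['image'][...,::-1])
    print(n,c['eye'],c['orientation'],c['K'][0,0],c['k1'])
a=cv2.imread('pics/top1.png');b=cv2.imread('pics/side1.png')
print(get_state()['eef_rot'])
cv2.imwrite('pics/top1b.png',cv2.resize(a,(800,600)));cv2.imwrite('pics/side1b.png',cv2.resize(b,(800,600)))
E
```

```text
top [ 441.91030119  -14.21281356 1529.74493163] [ 0.70681468 -0.70621722  0.02796094 -0.02980638] 489.3316376304883 -0.10859987305814815
side [420.06893732 701.65343567 933.43004951] [-0.07858988  0.93283817 -0.34997994  0.03392074] 405.6468218768932 -0.14577706224702291
[ 9.75353098e-01  2.20648343e-01 -2.33904072e-04 -7.67049565e-04]
```

View pics/top1b.png

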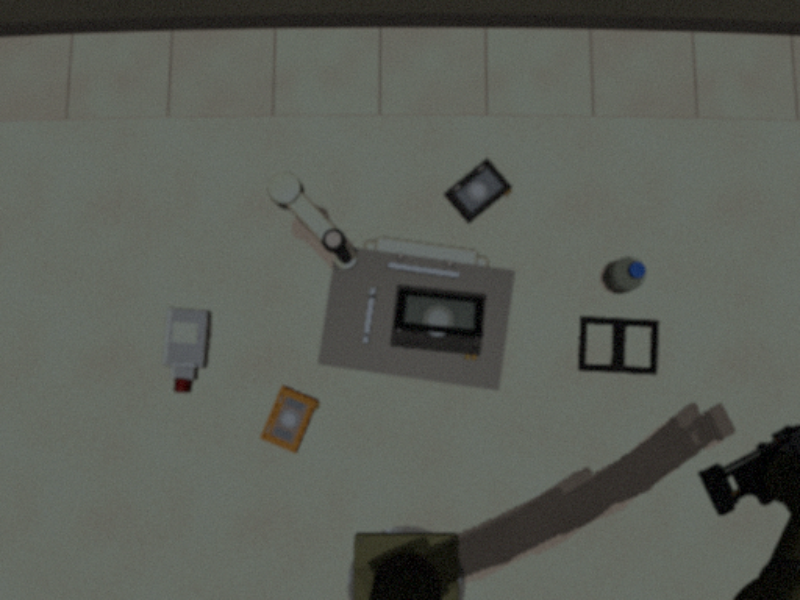

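View pics/side1b.png

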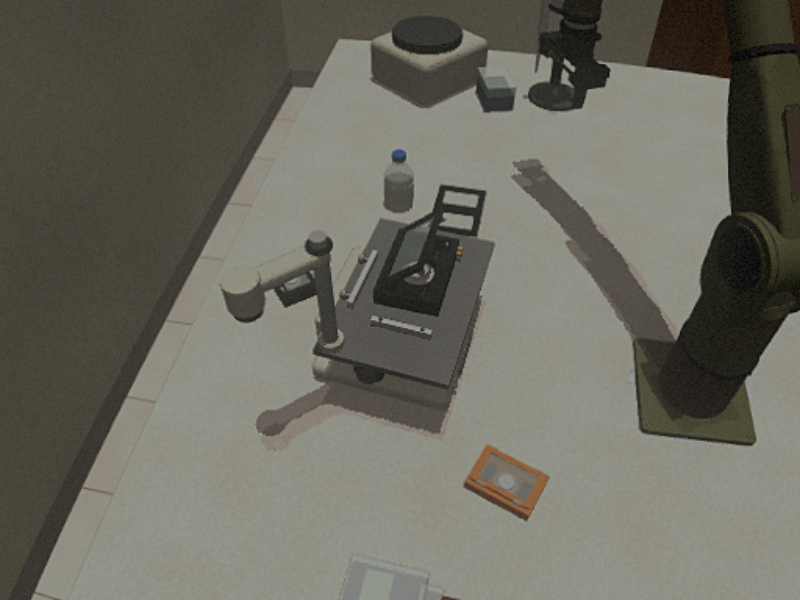

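The top picture shows the stage at (330–510, 250–385) with the chamber at (437,322), its lid open and the ports at bottom right. The back stop is at (425,270), the side stop at (369,315) and the lamp post at (335,245). The side picture confirms the lid is open, hinged at the back.

```bash
python3 - <<'E'
from h import *
c=load('top');P=cloud(c);sc=512/800
def at(u,v):
    u=int(u*sc);v=int(v*sc);return np.round(np.nanmedian(P[v-1:v+2,u-1:u+2].reshape(-1,3),0),1)
for n,q in dict(stage=(350,340),stage2=(490,330),chamber_front=(430,347),lidnear=(440,335),lidfar=(440,293),lidL=(402,315),lidR=(480,318),bs=(425,270),ss=(369,315),bench=(560,450),post=(335,242)).items(): print(n,at(*q))
for img in('top','side'):
  Q=cloud(load(img)).reshape(-1,3)
  m=(abs(Q[:,2]-150)<5)&(Q[:,0]>300)&(Q[:,0]<900)&(abs(Q[:,1])<400)
  r=cv2.minAreaRect(Q[m][:,:2].astype(np.float32));print(img,'stage',m.sum(),r,np.median(Q[m][:,2]))
  print(np.round(cv2.boxPoints(r)))
# crops
im=c['image'][...,::-1];cr=im[140:260,195:340]
t=cv2.convertScaleAbs(cv2.resize(cr,None,fx=5.5,fy=5,interpolation=cv2.INTER_CUBIC),alpha=2,beta=10)
cv2.imwrite('pics/tc.png',cv2.resize(cr[:, :],None,fx=5,fy=5,interpolation=cv2.INTER_CUBIC)*1)
cv2.imwrite('pics/tc.png',cv2.convertScaleAbs(cv2.imread('pics/tc.png'),alpha=2.2))
s=load('side')['image'][...,::-1][100:260,190:330]
cv2.imwrite('pics/sc.png',cv2.convertScaleAbs(cv2.resize(s,None,fx=3.75,fy=3.75,interpolation=cv2.INTER_CUBIC),alpha=2.2))
E
```

```text
stage [480.7  99.3 148.8]
stage2 [ 497.6 -151.5  150. ]
chamber_front [466.2 -43.5 180.2]
lidnear [489.  -60.9 157.8]
lidfar [563.1 -60.2 182.7]
lidL [520.9   5.4 232.2]
lidR [ 516.1 -128.2  225.2]
bs [607.1 -35.6 163.8]
ss [525.2  65.2 164.5]
bench [ 263.8 -305.3   -0.8]
post [624.6 106.3 374.1]
top stage 5723 ((522.494140625, -19.616500854492188), (328.05841064453125, 221.2198028564453), 81.76481628417969) 150.16357002857603
[[ 390. -166.]
 [ 608. -198.]
 [ 655.  127.]
 [ 437.  159.]]
side stage 5091 ((519.8087768554688, -19.6627197265625), (335.1019287109375, 221.37364196777344), 81.76066589355469) 149.88019270662642
[[ 386. -170.]
 [ 605. -201.]
 [ 653.  130.]
 [ 434.  162.]]
```

View pics/tc.png

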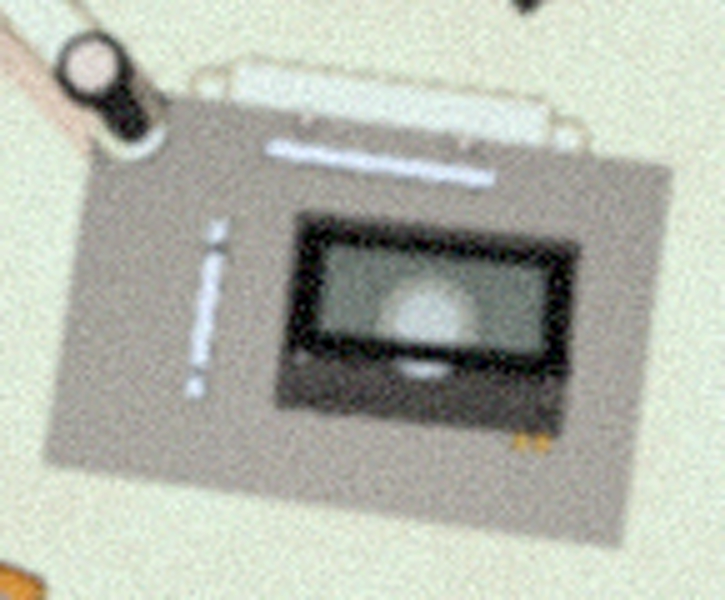

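View pics/sc.png

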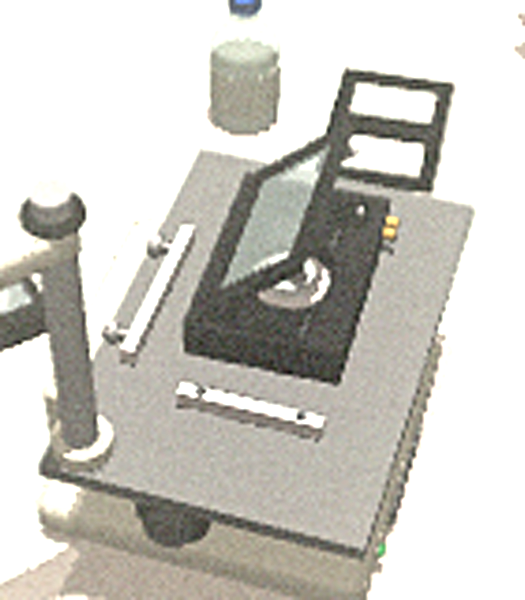

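The crops show the chamber's near top edge at crop (277,405)–(560,432) and its back edge at (300,212)–(580,240). The back stop's face edge is at (267,155)–(495,186) and the side stop's face edge at (228,222)–(205,397). The lid is up about 45° or more.

```bash
cat >> h.py <<'E'
def ray(c,u,v,z):
    n=cv2.undistortPoints(np.array([[[u,v]]],float),c['K'],np.array([float(c['k1']),0,0,0,0])).ravel()
    d=R.from_quat(c['orientation']).apply([n[0],n[1],1.]);e=c['eye'];return e+d*(z-e[2])/d[2]
E
python3 - <<'E'
from h import *
c=load('top');f=lambda u,v,z:ray(c,u/5+195-.4,v/5+140-.4,z)[:2]
A=lambda a,b:(np.round(a,1),np.round(b,1),'len',round(np.linalg.norm(b-a),1),'ang',round(np.degrees(np.arctan2(*(b-a)[::-1])),2))
print('near',*A(f(560,432,180),f(277,405,180)))
print('back',*A(f(580,240,180),f(300,212,180)))
print('left',*A(f(277,405,180),f(300,212,180)))
print('bs',*A(f(495,186,164),f(267,155,164)))
print('ss',*A(f(205,397,164),f(228,222,164)))
# clouds in microscope frame
y=np.radians(-8.24);X=np.array([np.cos(y),np.sin(y)]);Y=np.array([-np.sin(y),np.cos(y)])
for n in('top','side'):
  P=cloud(load(n)).reshape(-1,3)
  m=(P[:,0]>380)&(P[:,0]<660)&(abs(P[:,1]+20)<200)&(P[:,2]>120)&(P[:,2]<300);P=P[m]
  a=P[:,:2]@X;b=P[:,:2]@Y
  # lid plane: points above 190 
  L=P[(P[:,2]>190)&(b<60)&(P[:,0]<600)]
  if len(L)>50:
    cc=L.mean(0);
    for _ in range(5):
        u,s,v=np.linalg.svd(L-L.mean(0),full_matrices=False);d=abs((L-L.mean(0))@v[2]);cc=L.mean(0);L=L[d<max(3,2*d.std())]
    nn=v[2]*np.sign(v[2][2]);print(n,'lid',len(L),'normal',nn,'angle',np.arccos(nn[2]),'center',cc,'z',np.percentile(L[:,2],[1,50,99]))
    h=L[L[:,2]>np.percentile(L[:,2],90)];print('edge pts',np.median(h,0),h.min(0),h.max(0))
  for nm,k in dict(bs=(abs(P[:,2]-164)<3)&(a>585)&(b>-60+20),ss=(abs(P[:,2]-164)<3)&(b>125)&(a<560)).items():
    if k.sum()>10: print(n,nm,k.sum(),'a',np.percentile(a[k],[3,50,97]).round(1),'b',np.percentile(b[k],[3,50,97]).round(1))
# microscope axis values
for q in((f(495,186,164)+f(267,155,164))/2,(f(205,397,164)+f(228,222,164))/2,(f(560,432,180)+f(277,405,180))/2): print('ab',q@X,q@Y)
E
```

```text
near [ 455.2 -130.6] [470.   25.3] len 156.6 ang 84.58
back [ 561.4 -142.3] [576.8  12.9] len 156.0 ang 84.31
left [470.   25.3] [576.8  12.9] len 107.6 ang -6.64
bs [593.2 -96.2] [610.6  31.9] len 129.3 ang 82.25
ss [474.7  66. ] [572.8  53.6] len 98.9 ang -7.2
top lid 895 normal [ 0.68706627 -0.06599543  0.72359142] angle 0.7618048677217252 center [521.60615436 -75.26680261 221.11414981] z [190.64286297 221.79504977 252.00494198]
edge pts [492.3637364  -72.09240469 249.25410147] [ 485.74494072 -131.27435346  247.00651919] [501.60913878 -13.26036131 253.08060344]
top bs 213 a [591.5 605.  627. ] b [ -3.9  91.  209.5]
top ss 91 a [465.1 510.4 556.8] b [134.2 138.7 143.9]
side lid 625 normal [ 0.68609762 -0.06506037  0.72459451] angle 0.7603504844105018 center [519.22206438 -74.08556738 221.14153071] z [191.13794085 221.34394329 251.10266791]
edge pts [489.51377414 -73.52310519 249.2185324 ] [ 481.70317278 -127.38202482  247.87040591] [499.15550219 -11.13109652 252.44309851]
side bs 268 a [588.2 602.2 623.9] b [ -2.1  99.1 217. ]
side ss 148 a [460.6 504.5 553.9] b [135.1 141.6 146.4]
ab 600.3143230462523 54.41128302966766
ab 509.76483735735377 134.25291595043439
ab 465.34525735634065 14.212442329394293
```

>>> jog_arm:
  increments:
    - [-1,[0,0,-0.6],[0,0,0.775]]
    - [-1,[0,0,-0.6],[0,0,0.775]]
    - [-1,[0,0,0],[0,0,0.775]]
    - [-1,[0,0,0],[0,0,0.775]]
    - [-1,[0,0,0],[0,0,0]]

```text
time_s: 0.72
eef_pos: [268.8, -563.9, 295.6]
eef_rot: [0.999, -0.047, -0.0, -0.0]
ft_force: [-0.4, 0.2, -0.1]
grip_width: 88.4
finger_force: 0.0
```

```bash
cat >> h.py <<'E'
C=np.array([516,-58.7]);CY=-5.6
def plan(xy,z,label=''):
    s=get_state();r=R.from_quat(s['eef_rot']);m=r.as_matrix()
    d=r.inv().apply(np.array([*xy,z])-s['eef_pos'])
    print(label,'t',round(s['time_s'],2),'pos',np.round(s['eef_pos'],1),'head',round(np.degrees(np.arctan2(m[1,0],m[0,0])),2),'tilt',round(m[2,2],4),'F',np.round(s['ft_force'],1),'| tool shift mm',d.round(1),'units',(d/60).round(3))
def ch(x,y,c=C,yaw=CY):
    return np.asarray(c)+R.from_euler('z',yaw,degrees=True).apply([x,y,0])[:2]
E
python3 -c "
from h import *
plan(ch(-24,0),290);print(get_state()['q'])"
```

```text
t 0.72 pos [ 268.8 -563.9  295.6] head -5.43 tilt -1.0 F [-0.4  0.2 -0.1] | tool shift mm [ 174.3 -526.3    5.8] units [ 2.905 -8.772  0.096]
[ 1.07681527  0.61277838 -0.04520584  1.47659598  0.03029969  1.05383594
 -0.64068189]
```

>>> jog_arm:
  increments:
    - [-1,[0.1,-0.3,0],[0,0,0]]
    - [-1,[0.16,-0.48,0],[0,0,0]]
    - [-1,[0.16,-0.48,0],[0,0,0]]
    - [-1,[0.16,-0.48,0],[0,0,0]]
    - [-1,[0.16,-0.48,0],[0,0,0]]
    - [-1,[0.16,-0.48,0],[0,0,0]]
    - [-1,[0.16,-0.48,0],[0,0,0]]
    - [-1,[0.16,-0.48,0],[0,0,0]]
    - [-1,[0.16,-0.48,0],[0,0,0]]
    - [-1,[0.16,-0.48,0],[0,0,0]]
    - [-1,[0.16,-0.48,0],[0,0,0]]
    - [-1,[0.16,-0.48,0],[0,0,0]]
    - [-1,[0.16,-0.48,0],[0,0,0]]
    - [-1,[0.16,-0.48,0],[0,0,0]]
    - [-1,[0.16,-0.48,0],[0,0,0]]
    - [-1,[0.16,-0.48,0],[0,0,0]]
    - [-1,[0.16,-0.48,0],[0,0,0]]
    - [-1,[0.16,-0.48,0],[0,0,0]]
    - [-1,[0.1,-0.3,0],[0,0,0]]
    - [-1,[0,0,0],[0,0,0]]

```text
time_s: 3.22
eef_pos: [494.1, -56.8, 295.8]
eef_rot: [0.999, -0.046, -0.0, -0.0]
ft_force: [-0.4, -0.4, 0.3]
grip_width: 87.8
finger_force: 0.0
```

```bash
python3 -c "
from h import *
plan(ch(-24,0),270);print(get_state()['q'])
c=snap('wrist');cv2.imwrite('pics/w1.png',cv2.convertScaleAbs(c['image'][...,::-1],alpha=1.8))
P=cloud(load('wrist'));Q=P.reshape(-1,3)
e=ch(0,0);yaw=np.radians(CY);X=np.array([np.cos(yaw),np.sin(yaw)])
a=(Q[:,:2]-e)@X; k=(Q[:,2]>235)&(Q[:,2]<262)&(abs(Q[:,1]+58)<40)
print(k.sum(),np.percentile(a[k],[1,5,50]),np.percentile(Q[k][:,2],[50,95,99]))
"
```

```text
t 3.23 pos [494.1 -56.8 295.8] head -5.31 tilt -1.0 F [-0.4 -0.4  0.3] | tool shift mm [-2.  -0.3 25.8] units [-0.034 -0.005  0.431]
[ 0.08358409  0.4264468  -0.09197499  1.84694202  0.0493467   0.87055131
 -1.69544675]
2143 [-26.49439682 -25.23249938 -17.3858298 ] [244.67609709 249.3329565  250.08634358]
```

View pics/w1.png

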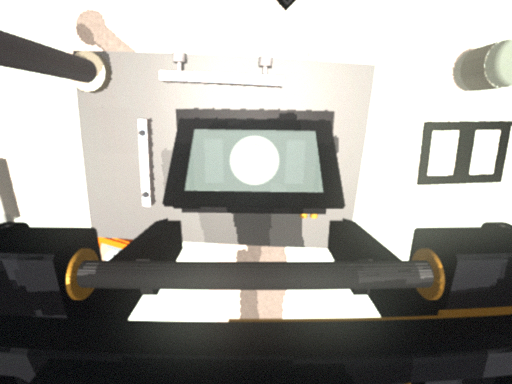

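The wrist picture shows the lid edge at the chamber's near side (row ~207), with the fingers straddling either side of its middle. I'll follow the lid's arc downwards.

>>> jog_arm:
  increments:
    - [-1,[-0.03,0,0.2],[0,0,0]]
    - [-1,[0,0,0.2],[0,0,0]]
    - [-1,[0,0,0.08],[0,0,0]]
    - [-1,[-0.06,0,0.075],[0,0,0]]
    - [-1,[-0.055,0,0.075],[0,0,0]]
    - [-1,[-0.05,0,0.075],[0,0,0]]
    - [-1,[-0.045,0,0.075],[0,0,0]]
    - [-1,[-0.04,0,0.075],[0,0,0]]

```text
time_s: 4.28
eef_pos: [477.0, -56.2, 244.5]
eef_rot: [0.999, -0.048, 0.0, 0.0]
ft_force: [0.5, -0.3, 0.1]
grip_width: 88.1
finger_force: 0.0
```

```bash
python3 -c "
from h import *
plan(ch(-46,0),222)"
```

```text
t 4.28 pos [477.  -56.2 244.5] head -5.51 tilt -1.0 F [ 0.5 -0.3  0.1] | tool shift mm [-6.9 -1.3 22.5] units [-0.115 -0.022  0.375]
```

```bash
cat >> h.py <<'E'
def lid(name):
    P=cloud(load(name)).reshape(-1,3);yaw=np.radians(CY);X=np.array([np.cos(yaw),np.sin(yaw)]);Y=np.array([-X[1],X[0]])
    a=(P[:,:2]-C)@X;b=(P[:,:2]-C)@Y
    for x in range(-60,60,10):
        k=(abs(a-x)<5)&(abs(b)<35)&(P[:,2]>140)&(P[:,2]<265)
        if k.sum(): print(x,k.sum(),np.percentile(P[k][:,2],[10,50,90]).round(1))
E
python3 -c "
from h import *
c=snap('side');lid('side')
s=c['image'][...,::-1][80:260,170:350]
cv2.imwrite('pics/s2.png',cv2.convertScaleAbs(cv2.resize(s,None,fx=3.2,fy=3.2,interpolation=cv2.INTER_CUBIC),alpha=2.2))"
```

```text
-60 104 [148.5 152.  179.5]
-50 57 [177.8 179.7 181.9]
-40 55 [154.  156.3 158. ]
-30 77 [154.4 156.5 158.8]
-20 86 [155.9 159.7 246.2]
-10 78 [157.6 167.7 235.6]
0 73 [159.5 221.8 227.9]
10 68 [158.3 213.9 218.7]
20 60 [199.9 205.5 209.4]
30 61 [192.6 195.8 200.4]
40 44 [187.4 190.  193.2]
50 50 [178.1 179.7 181.1]
```

View pics/s2.png

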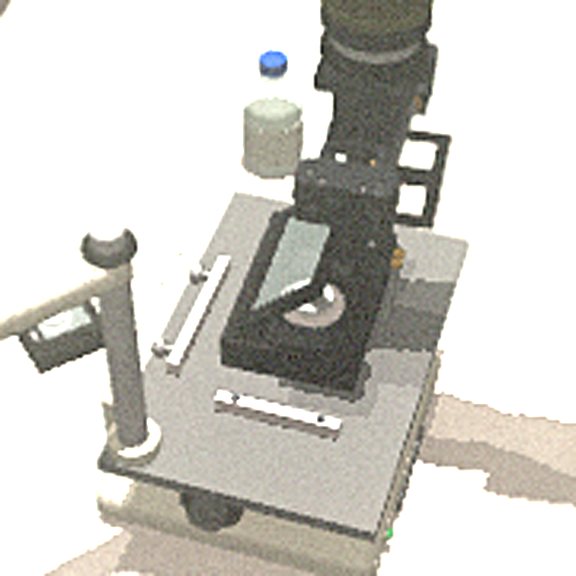

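The lid is still up: the fingertips went down just in front of its edge. I'll back up, move further over the lid and try again.

>>> jog_arm:
  increments:
    - [-1,[0,0,-0.3],[0,0,0]]
    - [-1,[0,0,-0.3],[0,0,0]]
    - [-1,[0.19,0,0],[0,0,0]]
    - [-1,[0.19,0,0],[0,0,0]]
    - [-1,[0,0,0.08],[0,0,0]]
    - [-1,[0,0,0.08],[0,0,0]]
    - [-1,[-0.02,0,0.07],[0,0,0]]
    - [-1,[-0.05,0,0.07],[0,0,0]]

```text
time_s: 5.32
eef_pos: [495.2, -58.0, 262.2]
eef_rot: [0.999, -0.048, -0.0, 0.0]
ft_force: [-0.2, -0.0, 0.6]
grip_width: 88.1
finger_force: 0.0
```

```bash
python3 -c "
from h import *
plan(ch(-40,0),222);c=snap('side');lid('side')"
```

```text
t 5.33 pos [495.2 -58.  262.2] head -5.51 tilt -1.0 F [-0.2 -0.   0.6] | tool shift mm [-19.2  -1.4  40.2] units [-0.32  -0.023  0.671]
-60 105 [148.5 151.6 179.5]
-50 54 [178.  179.8 181.7]
-40 57 [154.9 156.2 157.5]
-30 98 [154.5 156.6 247. ]
-20 93 [156.5 160.2 248.7]
-10 58 [157.2 165.7 236.2]
0 62 [159.4 220.1 227.7]
10 66 [158.1 213.9 218.8]
20 57 [200.5 205.4 209.4]
30 59 [191.7 196.8 200.5]
40 44 [187.3 189.6 193.4]
50 49 [177.8 179.7 181.2]
```

>>> jog_arm:
  increments:
    - [-1,[0.05,0,0.05],[0,0,0]]
    - [-1,[0,0,0.05],[0,0,0]]
    - [-1,[0,0,0.05],[0,0,0]]

```text
time_s: 5.75
eef_pos: [498.7, -58.3, 253.6]
eef_rot: [0.999, -0.048, 0.0, 0.0]
ft_force: [-0.6, 1.1, -0.4]
grip_width: 88.3
finger_force: 0.0
```

```bash
python3 -c "
from h import *
plan(ch(-40,0),222);c=snap('side');lid('side')"
```

```text
t 5.75 pos [498.7 -58.3 253.6] head -5.52 tilt -1.0 F [-0.6  1.1 -0.4] | tool shift mm [-22.8  -1.4  31.5] units [-0.38  -0.023  0.526]
-60 102 [148.3 151.8 179.9]
-50 56 [178.1 180.1 182.1]
-40 55 [153.9 155.8 158. ]
-30 94 [154.7 156.8 247.2]
-20 86 [156.  160.  248.2]
-10 51 [156.9 162.6 233.9]
0 53 [159.3 167.8 228.2]
10 59 [157.9 213.  218.4]
20 56 [164.  205.5 210. ]
30 62 [192.5 196.4 199.8]
40 43 [186.4 190.1 193.9]
50 50 [177.8 179.8 181.3]
```

```bash
python3 -c "
from h import *
s=load('side')['image'][...,::-1][110:220,220:330]
w=snap('wrist')['image'][...,::-1][150:300,90:420]
a=cv2.resize(s,(600,600),interpolation=cv2.INTER_CUBIC)
cv2.imwrite('pics/s3.png',cv2.convertScaleAbs(a,alpha=2.8))
lid('wrist')"
```

```text
-30 140 [245.1 246.3 247.2]
-20 1726 [243.  246.5 249.2]
-10 1857 [231.1 235.3 239.8]
0 1578 [221.5 225.4 229.2]
10 1415 [212.1 215.9 219.6]
20 1272 [202.6 206.6 210.3]
30 1181 [193.2 197.2 201. ]
40 1100 [186.2 190.2 193.5]
50 904 [178.2 179.1 180. ]
```

View pics/s3.png

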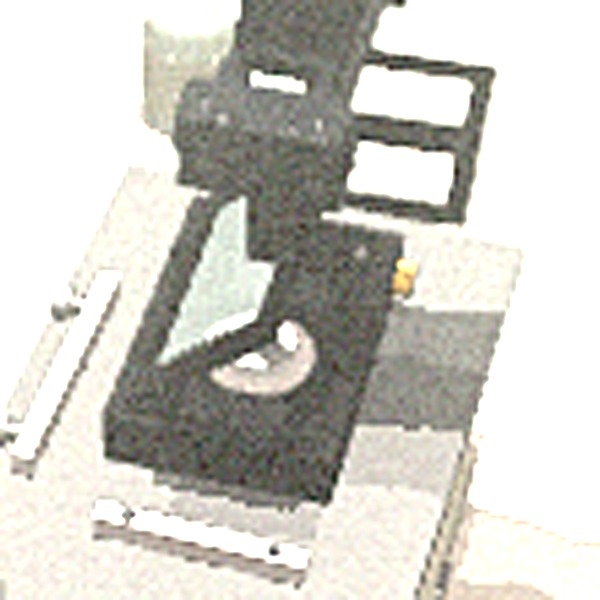

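```bash
python3 -c "
from h import *
c=load('wrist');P=cloud(c);m=R.from_quat(c['r'])
T=m.inv().apply(P.reshape(-1,3)-c['p'])
k=(abs(T[:,1])<68)&(T[:,2]>-60)&(T[:,2]<30)
T=T[k]
for z in range(-60,30,6):
  q=T[(T[:,2]>=z)&(T[:,2]<z+6)]
  if len(q): print(z,len(q),'x',np.percentile(q[:,0],[2,50,98]).round(1),'|y|',np.percentile(abs(q[:,1]),[2,50,98]).round(1))
print(c['tool_from_camera'].round(2))
"
```

```text
-60 829 x [-9.9  8.7 10.6] |y| [42.9 50.1 60.5]
-54 510 x [ 4.2  9.2 10.7] |y| [43.2 51.3 60.6]
-48 483 x [ 0.3  8.8 10.7] |y| [43.8 50.3 59.9]
-42 534 x [-3.2  8.2 10.6] |y| [43.6 46.9 58.9]
-36 556 x [-6.4  8.2 10.2] |y| [42.8 45.9 58. ]
-30 442 x [-7.9  8.2 10.2] |y| [42.8 45.4 58. ]
-24 413 x [-8.7  8.2 10.2] |y| [42.7 45.3 57.5]
-18 221 x [-9.   7.8 10.1] |y| [42.7 45.2 54.9]
0 1044 x [-7.5 -4.4 -1.7] |y| [ 1.  25.2 49.1]
6 2145 x [-9.   0.4  3.6] |y| [ 1.  29.1 66.3]
12 1685 x [2.4 5.1 9.3] |y| [ 1.7 36.2 66.9]
18 2089 x [ 6.6 10.6 15.4] |y| [ 1.1 34.1 66.6]
24 1956 x [13.2 17.  21.8] |y| [ 1.2 34.6 66.7]
[[   0.     -0.97   -0.26   66.21]
 [   1.      0.      0.     -1.34]
 [  -0.     -0.26    0.97 -159.85]
 [   0.      0.      0.      1.  ]]
```

```bash
python3 -c "
from h import *
print(arm.nose_length)
c=load('wrist');T=np.linalg.inv(c['tool_from_camera'])
pts=[]
for x in(-9,9):
  for z in(-30,-15,0,17):
    for y in(-61,-44): pts.append((x,y,z))
p=np.array(pts)@T[:3,:3].T+T[:3,3]
uv=cv2.projectPoints(p,np.zeros(3),np.zeros(3),c['K'],np.array([float(c['k1']),0,0,0]))[0].reshape(-1,2)
for a,b,q in zip(pts,uv,p):
  i,j=int(round(b[1])),int(round(b[0])); print(a,b.round(),'expect',q[2].round(),'got',c['range_z'][i,j].round() if 0<=i<384 and 0<=j<512 else None)
im=c['image'][150:330,60:240,::-1];cv2.imwrite('pics/w2.png',cv2.convertScaleAbs(cv2.resize(im,(600,600),interpolation=cv2.INTER_CUBIC),alpha=2.5))
"
```

```text
17.0
(-9, -61, -30) [147. 261.] expect 145.0 got 77.0
(-9, -44, -30) [177. 261.] expect 145.0 got 78.0
(-9, -61, -15) [156. 248.] expect 159.0 got 122.0
(-9, -44, -15) [184. 248.] expect 159.0 got 291.0
(-9, -61, 0) [164. 237.] expect 174.0 got 134.0
(-9, -44, 0) [190. 238.] expect 174.0 got 287.0
(-9, -61, 17) [172. 227.] expect 190.0 got 146.0
(-9, -44, 17) [195. 227.] expect 190.0 got 177.0
(9, -61, -30) [143. 231.] expect 140.0 got 178.0
(9, -44, -30) [174. 231.] expect 140.0 got 143.0
(9, -61, -15) [153. 220.] expect 155.0 got 179.0
(9, -44, -15) [182. 220.] expect 155.0 got 179.0
(9, -61, 0) [162. 212.] expect 169.0 got 182.0
(9, -44, 0) [188. 212.] expect 169.0 got 184.0
(9, -61, 17) [170. 204.] expect 186.0 got 187.0
(9, -44, 17) [194. 204.] expect 186.0 got 187.0
```

View pics/w2.png

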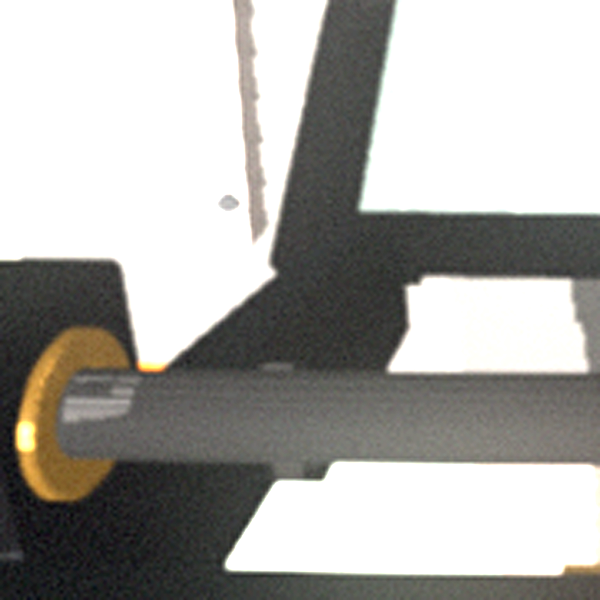

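The wrist crop shows the finger ending at about crop (340,265), which is above the lid. The tips reach less far than I assumed, or contact hasn't happened yet. I'll descend and watch the force.

>>> jog_arm:
  increments:
    - [-1,[0,0,0.07],[0,0,0]]
    - [-1,[0,0,0.07],[0,0,0]]
    - [-1,[-0.02,0,0.07],[0,0,0]]
    - [-1,[-0.03,0,0.07],[0,0,0]]

```text
time_s: 6.35
eef_pos: [495.5, -58.0, 236.6]
eef_rot: [0.999, -0.048, -0.0, 0.0]
ft_force: [-0.5, -0.4, -0.4]
grip_width: 88.0
finger_force: 0.0
```

```bash
python3 -c "
from h import *
plan(ch(-40,0),222);c=snap('wrist');lid('wrist')"
```

```text
t 6.35 pos [495.5 -58.  236.6] head -5.51 tilt -1.0 F [-0.5 -0.4 -0.4] | tool shift mm [-19.5  -1.4  14.6] units [-0.325 -0.023  0.243]
-30 173 [245.6 246.6 247.5]
-20 2074 [243.1 246.4 249.2]
-10 2285 [231.2 235.4 239.7]
0 1883 [221.6 225.5 229.2]
10 1691 [212.1 216.1 219.9]
20 1542 [202.6 206.5 210.3]
30 1365 [193.2 197.  200.8]
40 1236 [186.6 190.4 193.6]
50 1084 [178.2 179.1 180. ]
```

>>> jog_arm:
  increments:
    - [-1,[0,0,0.05],[0,0,0]]
    - [-1,[0,0,0.05],[0,0,0]]
    - [-1,[0,0,0.05],[0,0,0]]

```text
time_s: 6.78
eef_pos: [495.7, -58.1, 227.8]
eef_rot: [0.999, -0.048, 0.0, 0.0]
ft_force: [-0.8, 0.5, 1.1]
grip_width: 88.4
finger_force: 0.5
```

```bash
python3 -c "
from h import *
plan(ch(-40,0),222);c=snap('wrist');lid('wrist')
snap('side')
P=cloud(c|{'p':get_state()['eef_pos'],'r':get_state()['eef_rot']});m=R.from_quat(get_state()['eef_rot']);T=m.inv().apply(P.reshape(-1,3)-get_state()['eef_pos'])
r=T.reshape(384,512,3)
for i in range(200,260,4): print(i,r[i,178].round(0),r[i,170].round(0),r[i,348].round(0))
"
```

```text
t 6.78 pos [495.7 -58.1 227.8] head -5.51 tilt -1.0 F [-0.8  0.5  1.1] | tool shift mm [-19.7  -1.4   5.8] units [-0.329 -0.023  0.096]
-30 1423 [237.5 239.4 241.2]
-20 2298 [228.3 231.7 236.8]
-10 1945 [220.8 223.9 226.9]
0 1809 [213.2 216.4 219.4]
10 1643 [206.1 208.9 211.9]
20 1569 [198.5 201.4 204.7]
30 1408 [191.6 194.1 197. ]
40 1372 [185.7 189.1 192. ]
50 1134 [178.2 179.1 180. ]
200 [ 15. -52.   7.] [ 15. -57.   7.] [15. 60.  6.]
204 [ 12. -52.   5.] [ 13. -57.   5.] [13. 59.  3.]
208 [ 10. -51.   4.] [ 11. -56.   3.] [11. 59.  2.]
212 [  8. -51.   2.] [  8. -56.   2.] [ 9. 59.  1.]
216 [  6. -51.   1.] [  6. -56.  -0.] [ 6. 59.  1.]
220 [  4. -50.  -2.] [  3. -56.  -0.] [ 10.  53. -17.]
224 [  8. -46. -18.] [  9. -50. -19.] [ 10.  51. -22.]
228 [  6. -45. -20.] [  8. -48. -25.] [  9.  50. -25.]
232 [  4. -45. -20.] [  9. -46. -31.] [  9.  48. -31.]
236 [  2. -45. -21.] [  8. -45. -34.] [  9.  47. -35.]
240 [ -0. -45. -22.] [  6. -45. -34.] [  9.  45. -40.]
244 [ -2. -45. -22.] [  3. -45. -34.] [  8.  44. -43.]
248 [ -5. -45. -22.] [  1. -46. -34.] [  6.  44. -43.]
252 [ -8. -46. -22.] [ -1. -46. -35.] [  4.  44. -45.]
256 [-67. -78.  79.] [ -3. -46. -35.] [  2.  44. -45.]
```

>>> jog_arm:
  increments:
    - [-1,[-0.08,0,0.065],[0,0,0]]
    - [-1,[-0.06,0,0.065],[0,0,0]]
    - [-1,[-0.05,0,0.065],[0,0,0]]
    - [-1,[-0.05,0,0.065],[0,0,0]]
    - [-1,[-0.04,0,0.065],[0,0,0]]
    - [-1,[-0.03,0,0.065],[0,0,0]]
    - [-1,[-0.03,0,0.065],[0,0,0]]
    - [-1,[-0.02,0,0.065],[0,0,0]]
    - [-1,[-0.01,0,0.065],[0,0,0]]

```text
time_s: 8.0
eef_pos: [473.3, -55.9, 192.5]
eef_rot: [0.999, -0.048, -0.0, 0.0]
ft_force: [-0.2, 0.2, 0.2]
grip_width: 88.0
finger_force: 0.1
```

```bash
python3 -c "
from h import *
plan(ch(-46,0),172);c=snap('wrist');lid('wrist')"
```

```text
t 8.0 pos [473.3 -55.9 192.5] head -5.52 tilt -1.0 F [-0.2  0.2  0.2] | tool shift mm [-3.3 -1.4 20.5] units [-0.054 -0.023  0.342]
-50 589 [204.8 205.6 206.5]
-40 2090 [201.2 204.  205.3]
-30 1900 [198.6 199.9 201.1]
-20 1945 [196.4 197.6 198.9]
-10 1937 [194.1 195.4 196.6]
0 1988 [191.9 193.1 194.3]
10 1973 [189.6 190.8 192. ]
20 1974 [187.4 188.6 189.8]
30 1992 [186.1 187.2 188.4]
40 1857 [179.2 186.2 187.5]
50 1784 [178.3 179.2 180.1]
```

>>> jog_arm:
  increments:
    - [-1,[-0.02,0,0.05],[0,0,0]]
    - [-1,[-0.01,0,0.05],[0,0,0]]
    - [-1,[0,0,0.05],[0,0,0]]
    - [-1,[0,0,0.05],[0,0,0]]
    - [-1,[0,0,0.04],[0,0,0]]
    - [-1,[0,0,0.03],[0,0,0]]
    - [-1,[0,0,0.03],[0,0,0]]

```text
time_s: 8.93
eef_pos: [471.8, -55.8, 174.6]
eef_rot: [0.999, -0.048, 0.0, 0.0]
ft_force: [-0.1, 0.1, 1.0]
grip_width: 88.1
finger_force: 0.0
```

```bash
python3 -c "
from h import *
plan(ch(-46,0),172);c=snap('wrist');lid('wrist')"
```

```text
t 8.93 pos [471.8 -55.8 174.6] head -5.51 tilt -1.0 F [-0.1  0.1  1. ] | tool shift mm [-1.7 -1.4  2.6] units [-0.029 -0.023  0.044]
-60 105 [178.3 179.  179.8]
-50 1063 [187.1 187.9 188.7]
-40 1965 [185.2 187.2 188.4]
-30 1897 [184.6 185.4 186.1]
-20 2051 [184.3 185.1 186. ]
-10 2078 [184.  184.8 185.6]
0 2116 [183.7 184.5 185.3]
10 2229 [183.4 184.2 185. ]
20 2384 [183.1 183.9 184.7]
30 2455 [183.2 184.7 186.1]
40 2344 [178.2 185.2 186.1]
50 2241 [178.3 179.2 180. ]
```

>>> jog_arm:
  increments:
    - [-1,[0,0,0.03],[0,0,0]]
    - [-1,[0,0,0.03],[0,0,0]]

```text
time_s: 9.22
eef_pos: [472.1, -55.8, 171.4]
eef_rot: [0.999, -0.048, 0.0, 0.0]
ft_force: [-3.2, 0.7, 16.7]
grip_width: 88.0
finger_force: 8.1
```

>>> jog_arm:
  increments:
    - [-1,[0,0,-0.1],[0,0,0]]
    - [-1,[0,0,-0.4],[0,0,0]]
    - [-1,[0,0,-0.5],[0,0,0]]
    - [-1,[0,0,-0.5],[0,0,0]]
    - [-1,[0,0,-0.5],[0,0,0]]
    - [-1,[0,0,0],[0,0,0]]

```text
time_s: 9.98
eef_pos: [473.2, -55.8, 293.1]
eef_rot: [0.999, -0.048, 0.003, 0.0]
ft_force: [0.6, 0.1, -0.6]
grip_width: 88.3
finger_force: 0.0
```

```bash
python3 -c "
from h import *
plan(ch(-46,0),172);c=snap('wrist');lid('wrist')
P=cloud(load('wrist'))
cv2.imwrite('pics/w3.png',cv2.convertScaleAbs(cv2.resize(c['image'][20:240,60:380,::-1],(800,550),interpolation=cv2.INTER_CUBIC),alpha=1.8))
yaw=np.radians(-8.2);X=np.array([np.cos(yaw),np.sin(yaw)]);Y=np.array([-X[1],X[0]])
Q=P.reshape(-1,3);a=Q[:,:2]@X;b=Q[:,:2]@Y;z=Q[:,2]
def fit(k,ax):
    pass
# chamber top: z 175-190 ; bars z 160-168
k=(z>174)&(z<192)&(a>420)&(a<590)&(b<125)&(b>-120)
r=cv2.minAreaRect(Q[k][:,:2].astype(np.float32));print('chamber',r)
q=Q[k]
ra=a[k];rb=b[k]
n=[(B,np.percentile(ra[abs(rb-B)<4],[0.5,99.5]).round(1)) for B in range(-55,95,20)if (abs(rb-B)<4).sum()>20];print('edges a by b',n)
n=[(A,np.percentile(rb[abs(ra-A)<4],[0.5,99.5]).round(1)) for A in range(470,575,15)if (abs(ra-A)<4).sum()>20];print('edges b by a',n)
k=(abs(z-164)<4)&(a>585)&(a<625);print('bs',[(B,np.percentile(a[k&(abs(b-B)<6)],[1,99]).round(1),(k&(abs(b-B)<6)).sum()) for B in range(0,115,15) if (k&(abs(b-B)<6)).sum()>5])
k=(abs(z-164)<4)&(b>125)&(b<160)&(a<575);print('ss',[(A,np.percentile(b[k&(abs(a-A)<6)],[1,99]).round(1)) for A in range(470,560,15) if (k&(abs(a-A)<6)).sum()>5])
"
```

```text
t 9.97 pos [473.2 -55.8 293.1] head -5.53 tilt -1.0 F [ 0.6  0.1 -0.6] | tool shift mm [ -3.7  -1.3 121.1] units [-0.062 -0.022  2.019]
-60 72 [148.9 177.8 179.4]
-50 517 [179.  184.7 185.8]
-40 671 [182.8 184.4 185.7]
-30 609 [182.3 183.2 184. ]
-20 674 [182.2 183.2 184. ]
-10 684 [182.2 183.1 184. ]
0 693 [182.3 183.2 184. ]
10 693 [182.3 183.2 184.1]
20 704 [182.2 183.1 184.1]
30 783 [182.4 184.  185.6]
40 721 [171.9 185.  186.2]
50 695 [178.3 179.3 180.3]
chamber ((515.326416015625, -56.883705139160156), (160.9253387451172, 110.25736236572266), 83.79527282714844)
edges a by b [(-55, array([466.5, 575.8])), (-35, array([465.6, 574.7])), (-15, array([464.6, 573.5])), (5, array([464.6, 573.4])), (25, array([463.8, 572.5])), (45, array([462.9, 571.6])), (65, array([463.5, 570.7])), (85, array([461. , 570.1]))]
edges b by a [(470, array([-63.5,  94.2])), (485, array([-63.2,  94.8])), (500, array([-62.9,  95.4])), (515, array([-62.4,  96.1])), (530, array([-61.8,  96.7])), (545, array([-61.4,  97.1])), (560, array([-60.4,  98.4]))]
bs [(0, array([598.4, 623. ]), np.int64(142)), (15, array([598.3, 624.6]), np.int64(221)), (30, array([598.4, 608.8]), np.int64(133)), (45, array([598.5, 608.5]), np.int64(135)), (60, array([598.5, 608.7]), np.int64(139)), (75, array([598.7, 608.5]), np.int64(126)), (90, array([599. , 623.3]), np.int64(137)), (105, array([598.4, 624.8]), np.int64(203))]
ss [(470, array([135.9, 144.8])), (485, array([136. , 144.8])), (500, array([136.1, 145.4])), (515, array([135.2, 145.3])), (530, array([135.1, 145.7])), (545, array([135.4, 145.7]))]
```

View pics/w3.png

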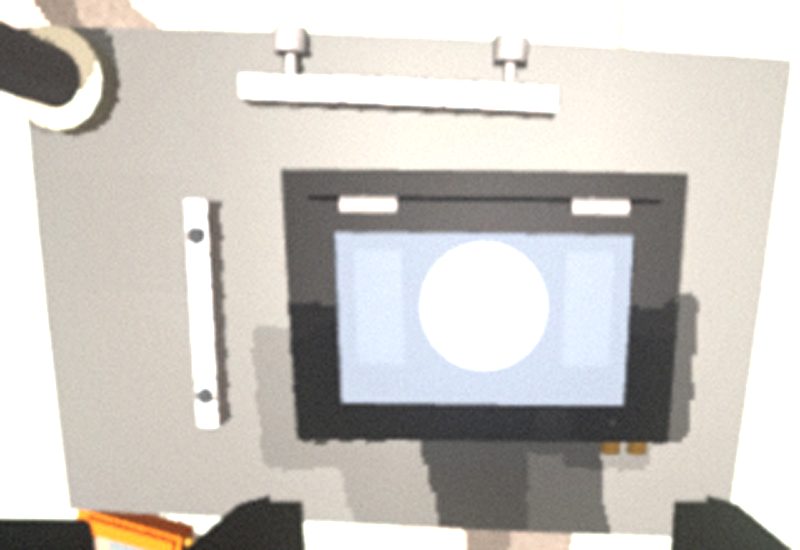

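The lid is shut and flat at z≈185. The picture gives clear stop and chamber edges: chamber (285–690, 170–440), back stop along row ~110, side stop along column ~220. Next I'll go to the right side, turn, and narrow the fingers.

>>> jog_arm:
  increments:
    - [-0.36,[0.118,0.372,0],[0,0,0]]
    - [-0.36,[0.118,0.372,0],[0,0,0]]
    - [-0.36,[0.118,0.372,0],[0,0,0]]
    - [-0.36,[0.118,0.372,0],[0,0,0]]
    - [-0.36,[0.118,0.372,0],[0,0,0]]
    - [-0.36,[0,0,0],[0,0,-0.97]]
    - [-0.36,[0,0,0],[0,0,-0.97]]
    - [-0.36,[0,0,0],[0,0,-0.97]]
    - [-0.36,[0,0,0],[0,0,-0.97]]
    - [-0.36,[0,0,0],[0,0,-0.97]]
    - [-0.36,[0,0,0],[0,0,-0.97]]
    - [-0.36,[0,0,0],[0,0,-0.97]]
    - [-0.36,[0,0,0],[0,0,-0.97]]
    - [-0.36,[0,0,0],[0,0,-0.97]]
    - [-0.36,[0,0,0],[0,0,0]]

```text
time_s: 11.9
eef_pos: [495.4, -170.1, 289.8]
eef_rot: [0.756, 0.654, -0.0, -0.001]
ft_force: [-0.4, -0.3, -0.3]
grip_width: 60.1
finger_force: 0.0
```

```bash
cat >> h.py <<'E'
MY=-8.25
def mic(a,b): return R.from_euler('z',MY,degrees=True).apply([a,b,0])[:2]
def fing():
    c=load('wrist');P=cloud(c);T=R.from_quat(c['r']).inv().apply(P.reshape(-1,3)-c['p'])
    T=T[(abs(T[:,1])<68)&(T[:,2]>-60)&(T[:,2]<40)&(abs(T[:,0])<14)]
    for z in range(-60,40,5):
        q=T[(T[:,2]>=z)&(T[:,2]<z+5)]
        if len(q)>5: print(z,len(q),'x',np.percentile(q[:,0],[2,98]).round(1),'|y|',np.percentile(abs(q[:,1]),[2,98]).round(1))
E
python3 -c "
from h import *
s=get_state();print(s['q'],s['grip_width'])
plan(mic(517,-97),160);snap('wrist');fing()"
```

```text
[ 0.56887525  0.50752637 -0.51362031  1.76861653  0.29738101  0.94608042
 -0.21221564] 60.06546531216969
 t 11.9 pos [ 495.4 -170.1  289.8] head 81.69 tilt -1.0 F [-0.4 -0.3 -0.3] | tool shift mm [1.000e-01 2.700e+00 1.298e+02] units [2.000e-03 4.500e-02 2.163e+00]
-60 710 x [-8.1 12.4] |y| [29.7 46.1]
-55 373 x [ 7.8 12.4] |y| [30.1 45.9]
-50 371 x [ 3.6 12.1] |y| [30.7 45.5]
-45 395 x [-0.1 12. ] |y| [30.7 44.8]
-40 444 x [-2.6 12. ] |y| [30.  44.2]
-35 407 x [-5.  12.1] |y| [29.4 43.7]
-30 320 x [-6.9 12. ] |y| [29.3 43.1]
-25 285 x [-6.9 12. ] |y| [29.3 42.8]
-20 238 x [-6.6 11.9] |y| [29.4 42.2]
-15 39 x [-2.8 11.5] |y| [29.5 38. ]
```

>>> jog_arm:
  increments:
    - [-0.36,[0,0.045,0.4],[0,0,0]]
    - [-0.36,[0,0,0.4],[0,0,0]]
    - [-0.36,[0,0,0.4],[0,0,0]]
    - [-0.36,[0,0,0.4],[0,0,0]]
    - [-0.36,[0,0,0.35],[0,0,0]]
    - [-0.36,[0,0,0.2],[0,0,0]]
    - [-0.36,[0,0,0.15],[0,0,0]]
    - [-0.36,[0,0,0.1],[0,0,0]]
    - [-0.36,[0,0,0],[0,0,0]]

```text
time_s: 13.08
eef_pos: [499.0, -170.6, 147.2]
eef_rot: [0.756, 0.655, -0.0, 0.0]
ft_force: [-0.7, -0.6, 0.4]
grip_width: 60.1
finger_force: 0.0
```

```bash
python3 -c "
from h import *
plan(mic(517,-72),144);snap('wrist');fing()
P=cloud(load('wrist')).reshape(-1,3);M=R.from_euler('z',-MY,degrees=True).apply(P)
k=(M[:,2]>176)&(M[:,2]<190)&(M[:,1]<-30)&(M[:,1]>-75)
for A in range(470,575,15):
  q=M[k&(abs(M[:,0]-A)<4)]
  if len(q)>9: print(A,len(q),np.percentile(q[:,1],1).round(1))
"
```

```text
t 13.07 pos [ 499.  -170.6  147.2] head 81.77 tilt -1.0 F [-0.7 -0.6  0.4] | tool shift mm [25.3 -1.3  3.2] units [ 0.421 -0.021  0.053]
-60 704 x [-8.1 12.5] |y| [29.7 45.9]
-55 379 x [ 7.9 12.4] |y| [30. 46.]
-50 381 x [ 3.3 12.1] |y| [30.6 45.5]
-45 385 x [ 0.1 12. ] |y| [30.8 44.8]
-40 453 x [-3. 12.] |y| [30.  43.9]
-35 400 x [-4.9 12. ] |y| [29.4 43.6]
-30 318 x [-7.1 12. ] |y| [29.3 43.2]
-25 277 x [-6.8 12. ] |y| [29.3 42.8]
-20 238 x [-6.9 11.8] |y| [29.3 42.3]
-15 46 x [-3.1 11.6] |y| [29.4 38.5]
-5 5939 x [-10.5  13.7] |y| [ 1.  66.8]
470 833 -63.7
485 1189 -63.1
500 1157 -62.5
515 1145 -61.9
530 1141 -61.5
545 1091 -60.8
560 1008 -60.4
```

>>> jog_arm:
  increments:
    - [-0.36,[0.06,-0.02,0],[0,0,0]]
    - [-0.36,[0.06,0,0],[0,0,0]]
    - [-0.36,[0.06,0,0],[0,0,0]]
    - [-0.36,[0.06,0,0],[0,0,0]]
    - [-0.36,[0.05,0,0],[0,0,0]]
    - [-0.36,[0.03,0,0],[0,0,0]]
    - [-0.36,[0.025,0,0],[0,0,0]]
    - [-0.36,[0.025,0,0],[0,0,0]]
    - [-0.36,[0.03,0,0],[0,0,0]]
    - [-0.36,[0.03,0,0],[0,0,0]]
    - [-0.36,[0.03,0,0],[0,0,0]]
    - [-0.36,[0.03,0,0],[0,0,0]]
    - [-0.36,[0.03,0,0],[0,0,0]]
    - [-0.36,[0.03,0,0],[0,0,0]]
    - [-0.36,[0.03,0,0],[0,0,0]]
    - [-0.36,[0.03,0,0],[0,0,0]]
    - [-0.36,[0.03,0,0],[0,0,0]]
    - [-0.36,[0.03,0,0],[0,0,0]]

```text
time_s: 15.38
eef_pos: [503.6, -130.5, 147.2]
eef_rot: [0.756, 0.655, 0.0, 0.0]
ft_force: [-0.2, -1.6, -0.8]
grip_width: 60.2
finger_force: 0.9
```

```bash
cat >> h.py <<'E'
def edges():
    snap('wrist');P=cloud(load('wrist')).reshape(-1,3);M=R.from_euler('z',-MY,degrees=True).apply(P)
    M=M[(M[:,0]>430)&(M[:,0]<640)&(M[:,1]>-90)&(M[:,1]<160)];k=(M[:,2]>176)&(M[:,2]<190)&(M[:,0]<602)&(M[:,1]<140)
    a,b=M[k,0],M[k,1]
    for B in range(-30,140,30):
        q=a[abs(b-B)<4]
        if len(q)>9: print('b',B,'a range',np.percentile(q,[1,99]).round(1))
    for A in range(475,600,25):
        q=b[abs(a-A)<4]
        if len(q)>9: print('a',A,'b range',np.percentile(q,[1,99]).round(1))
    k=abs(M[:,2]-164)<4
    q=M[k&(M[:,0]<560)&(M[:,1]>125),1]
    if len(q)>9:print('ss',np.percentile(q,[2,98]).round(1),len(q))
    q=M[k&(M[:,0]>590)&(M[:,0]<612)&(abs(M[:,1]-55)<20),0]
    if len(q)>9:print('bs',np.percentile(q,[2,98]).round(1),len(q))
E
python3 -c "
from h import *
plan(mic(517,-36),147);edges()"
```

```text
t 15.38 pos [ 503.6 -130.5  147.2] head 81.79 tilt -1.0 F [-0.2 -1.6 -0.8] | tool shift mm [20.9 -0.1  0.2] units [ 0.348 -0.001  0.004]
b -30 a range [467.3 574.8]
b 0 a range [467.2 575. ]
b 30 a range [467.2 574.7]
b 60 a range [466.8 575.2]
a 475 b range [-45.7  58.8]
a 500 b range [-43.5  59. ]
a 525 b range [-43.5  59. ]
a 550 b range [-57.7  59.1]
a 575 b range [-43.8  61.7]
bs [598.1 608.3] 1582
```

>>> jog_arm:
  increments:
    - [-0.36,[0.03,0,0],[0,0,0]]
    - [-0.36,[0.03,0,0],[0,0,0]]
    - [-0.36,[0.03,0,0],[0,0,0]]
    - [-0.36,[0.03,0,0],[0,0,0]]
    - [-0.36,[0.03,0,0],[0,0,0]]
    - [-0.36,[0.03,0,0],[0,0,0]]
    - [-0.36,[0.03,0,0],[0,0,0]]
    - [-0.36,[0.03,0,0],[0,0,0]]
    - [-0.36,[0.03,0,0],[0,0,0]]
    - [-0.36,[0.02,0,0],[0,0,0]]
    - [-0.36,[0.015,0,0],[0,0,0]]
    - [-0.36,[0.01,0,0],[0,0,0]]
    - [-0.36,[0.01,0,0],[0,0,0]]

```text
time_s: 17.05
eef_pos: [506.3, -111.4, 147.3]
eef_rot: [0.756, 0.655, -0.0, 0.0]
ft_force: [-0.3, -2.6, 0.3]
grip_width: 60.0
finger_force: 1.1
```

```bash
python3 -c "
from h import *
plan(mic(517,-36),147);edges()"
```

```text
t 17.05 pos [ 506.3 -111.4  147.3] head 81.78 tilt -1.0 F [-0.3 -2.6  0.3] | tool shift mm [ 1.6 -0.1  0.3] units [ 0.026 -0.001  0.004]
b -30 a range [473.  560.9]
b 0 a range [467.2 574.9]
b 30 a range [467.4 574.6]
b 60 a range [467.1 574.7]
a 475 b range [-26.3  78. ]
a 500 b range [-24.3  78.4]
a 525 b range [-24.1  78.4]
a 550 b range [-38.3  78.5]
a 575 b range [-24.4  81.1]
bs [598.2 608.2] 1694
```

Right face is at about −26, so the gap is ~1.5 mm. I'll creep in until the force rises.

>>> jog_arm:
  increments:
    - [-0.36,[0.01,0,0],[0,0,0]]
    - [-0.36,[0.01,0,0],[0,0,0]]
    - [-0.36,[0.01,0,0],[0,0,0]]
    - [-0.36,[0,0,0],[0,0,0]]

```text
time_s: 17.6
eef_pos: [506.6, -109.4, 147.2]
eef_rot: [0.756, 0.655, 0.0, 0.0]
ft_force: [-0.6, -1.1, 0.7]
grip_width: 59.7
finger_force: 1.0
```

>>> jog_arm:
  increments:
    - [-0.36,[0.01,0,0],[0,0,0]]
    - [-0.36,[0.01,0,0],[0,0,0]]
    - [-0.36,[0,0,0],[0,0,0]]

```text
time_s: 17.98
eef_pos: [506.6, -109.0, 147.2]
eef_rot: [0.756, 0.654, -0.0, 0.0]
ft_force: [-0.1, -4.9, 1.9]
grip_width: 59.9
finger_force: 2.2
```

>>> jog_arm:
  increments:
    - [-0.36,[0.005,0,0],[0,0,0]]
    - [-0.36,[0,0,0],[0,0,0]]
    - [-0.36,[-0.05,0,0],[0,0,0]]
    - [-0.36,[-0.2,0,0],[0,0,0]]
    - [-0.36,[-0.25,0,-0.1],[0,0,0]]
    - [-0.5,[0,0,-0.5],[0,0,0]]
    - [-0.82,[0,0,-0.5],[0,0,0]]
    - [-0.82,[0,0,0],[0,0,1]]
    - [-0.82,[0,0,0],[0,0,1]]
    - [-0.82,[0,0,0],[0,0,1]]
    - [-0.82,[0,0,0],[0,0,1]]
    - [-0.82,[0,0,0],[0,0,1]]
    - [-0.82,[0,0,0],[0,0,1]]
    - [-0.82,[0,0,0],[0,0,1]]
    - [-0.82,[0,0,0],[0,0,1]]
    - [-0.82,[0,0,0],[0,0,1]]
    - [-0.82,[0,0,0],[0,0,0]]

```text
time_s: 20.1
eef_pos: [502.4, -138.3, 213.5]
eef_rot: [0.997, -0.071, 0.0, 0.0]
ft_force: [-0.5, -0.5, 1.2]
grip_width: 80.3
finger_force: 0.0
```

```bash
python3 -c "
from h import *
plan(mic(430,67),215);print(get_state()['grip_width'])"
```

```text
t 20.1 pos [ 502.4 -138.3  213.5] head -8.15 tilt -1.0 F [-0.5 -0.5  1.2] | tool shift mm [ -86.8 -132.    -1.6] units [-1.446 -2.2   -0.026]
80.26544739777744
```

>>> jog_arm:
  increments:
    - [-0.82,[-0.25,-0.2,0],[0,0,0]]
    - [-0.82,[-0.35,-0.3,0],[0,0,0]]
    - [-0.82,[-0.35,-0.35,0],[0,0,0]]
    - [-0.82,[-0.3,-0.35,0],[0,0,0]]
    - [-0.82,[-0.2,-0.4,0],[0,0,0]]
    - [-0.82,[0,-0.4,0],[0,0,0]]
    - [-0.82,[0,-0.2,0],[0,0,0]]
    - [-0.82,[0,0,0],[0,0,0]]

```text
time_s: 21.1
eef_pos: [435.6, 5.6, 213.3]
eef_rot: [0.998, -0.07, 0.0, -0.0]
ft_force: [-0.1, -0.6, -0.7]
grip_width: 80.0
finger_force: 0.0
```

```bash
python3 -c "
from h import *
plan(mic(430,67),147);edges();print(get_state()['q'])"
```

```text
t 21.1 pos [435.6   5.6 213.3] head -8.07 tilt -1.0 F [-0.1 -0.6 -0.7] | tool shift mm [-0.3  1.  66.3] units [-0.005  0.017  1.105]
b 0 a range [467.2 573.2]
b 30 a range [467.7 572.3]
b 60 a range [467.6 571.9]
b 90 a range [467.3 571.9]
b 120 a range [468.2 572.2]
a 475 b range [-22.  134.5]
a 500 b range [-22. 135.]
a 525 b range [-21.5 134.9]
a 550 b range [-21.9 134.9]
a 575 b range [-22.4 135. ]
ss [137.3 146.4] 768
[-0.13836413  0.47013136  0.03147714  2.13077282 -0.02693907  0.54098782
 -1.80051581]
```

>>> jog_arm:
  increments:
    - [-0.82,[0,0,0.35],[0,0,0]]
    - [-0.82,[0,0,0.35],[0,0,0]]
    - [-0.82,[0,0,0.25],[0,0,0.01]]
    - [-0.82,[0,0,0.15],[0,0,0.01]]
    - [-0.82,[0.05,0,0],[0,0,0]]
    - [-0.82,[0.06,0,0],[0,0,0]]
    - [-0.82,[0.06,0,0],[0,0,0]]
    - [-0.82,[0.06,0,0],[0,0,0]]
    - [-0.82,[0.06,0,0],[0,0,0]]
    - [-0.82,[0.05,0,0],[0,0,0]]
    - [-0.82,[0.03,0,0],[0,0,0]]
    - [-0.82,[0.02,0,0],[0,0,0]]
    - [-0.82,[0.02,0,0],[0,0,0]]
    - [-0.82,[0.02,0,0],[0,0,0]]
    - [-0.82,[0.025,0,0],[0,0,0]]
    - [-0.82,[0.025,0,0],[0,0,0]]
    - [-0.82,[0.025,0,0],[0,0,0]]
    - [-0.82,[0.025,0,0],[0,0,0]]

```text
time_s: 23.4
eef_pos: [466.6, 0.6, 147.1]
eef_rot: [0.997, -0.073, -0.0, 0.0]
ft_force: [-2.0, -0.6, -0.4]
grip_width: 80.3
finger_force: 0.9
```

```bash
python3 -c "
from h import *
plan(mic(478,67),147);edges()"
```

```text
t 23.4 pos [466.6   0.6 147.1] head -8.43 tilt -1.0 F [-2.  -0.6 -0.4] | tool shift mm [16.3  0.5  0.1] units [0.272 0.008 0.002]
b 0 a range [473.4 578.7]
b 30 a range [458.6 577.6]
b 60 a range [473.3 577.2]
b 90 a range [473.4 577.5]
b 120 a range [471.  578.2]
a 475 b range [-18.  135.2]
a 500 b range [-17.5 134.7]
a 525 b range [-17.7 134.6]
a 550 b range [-17.8 134.3]
a 575 b range [-22.3 134.8]
ss [136.2 146.5] 545
```

>>> jog_arm:
  increments:
    - [-0.82,[0.025,0,0],[0,0,0.01]]
    - [-0.82,[0.025,0,0],[0,0,0]]
    - [-0.82,[0.025,0,0],[0,0,0]]
    - [-0.82,[0.025,0,0],[0,0,0]]
    - [-0.82,[0.025,0,0],[0,0,0]]
    - [-0.82,[0.025,0,0],[0,0,0]]
    - [-0.82,[0.025,0,0],[0,0,0]]
    - [-0.82,[0.025,0,0],[0,0,0]]
    - [-0.82,[0.02,0,0],[0,0,0]]
    - [-0.82,[0.01,0,0],[0,0,0]]
    - [-0.82,[0.01,0,0],[0,0,0]]

```text
time_s: 24.82
eef_pos: [480.9, -1.5, 147.2]
eef_rot: [0.997, -0.074, -0.0, 0.0]
ft_force: [-2.3, -0.2, -1.3]
grip_width: 79.7
finger_force: 1.0
```

```bash
python3 -c "
from h import *
plan(mic(478,67),147);edges()"
```

```text
t 24.82 pos [480.9  -1.5 147.2] head -8.51 tilt -1.0 F [-2.3 -0.2 -1.3] | tool shift mm [1.9 0.5 0.2] units [0.031 0.009 0.004]
b 0 a range [487.8 593. ]
b 30 a range [473.1 592. ]
b 60 a range [487.8 591.7]
b 90 a range [487.7 591.9]
b 120 a range [485.5 592.7]
a 475 b range [ 26.8 110.4]
a 500 b range [-17.6 134.4]
a 525 b range [-17.7 134.5]
a 550 b range [-18.  133.2]
a 575 b range [-17.8 134. ]
ss [136.2 146.5] 578
```

>>> jog_arm:
  increments:
    - [-0.82,[0.01,0,0],[0,0,-0.02]]
    - [-0.82,[0.01,0,0],[0,0,0]]
    - [-0.82,[0.01,0,0],[0,0,0]]
    - [-0.82,[0,0,0],[0,0,0]]

```text
time_s: 25.38
eef_pos: [482.8, -1.8, 147.2]
eef_rot: [0.997, -0.072, 0.0, 0.0]
ft_force: [-1.7, 0.6, -0.6]
grip_width: 80.0
finger_force: 0.9
```

>>> jog_arm:
  increments:
    - [-0.82,[0.01,0,0],[0,0,0]]
    - [-0.82,[0.01,0,0],[0,0,0]]
    - [-0.82,[0,0,0],[0,0,0]]

```text
time_s: 25.75
eef_pos: [483.4, -1.9, 147.2]
eef_rot: [0.997, -0.072, -0.0, 0.0]
ft_force: [-3.4, 1.1, 1.5]
grip_width: 80.3
finger_force: 1.8
```

```bash
python3 -c "
from h import *
plan(mic(478,67),147);edges()"
```

```text
t 25.75 pos [483.4  -1.9 147.2] head -8.31 tilt -1.0 F [-3.4  1.1  1.5] | tool shift mm [-0.7  0.5  0.2] units [-0.011  0.009  0.003]
b 0 a range [490.7 595.8]
b 30 a range [475.6 594.7]
b 60 a range [490.3 594.4]
b 90 a range [490.3 594.4]
b 120 a range [488.  595.2]
a 475 b range [ 26.8 110.4]
a 500 b range [-17.6 134.7]
a 525 b range [-17.7 134.8]
a 550 b range [-17.5 134.6]
a 575 b range [-17.2 134.3]
ss [136.3 146.4] 524
```

>>> jog_arm:
  increments:
    - [-0.82,[0.01,-0.01,0],[0,0,0]]
    - [-0.82,[0.005,-0.005,0],[0,0,0]]
    - [-0.82,[0,0,0],[0,0,0]]
    - [-0.82,[0,0,0],[0,0,0]]

```text
time_s: 26.3
eef_pos: [483.4, -1.6, 147.0]
eef_rot: [0.997, -0.073, -0.001, 0.0]
ft_force: [-4.9, -0.3, 2.4]
grip_width: 80.1
finger_force: 2.7
```

>>> jog_arm:
  increments:
    - [-0.82,[0.01,-0.005,0],[0,0,0]]
    - [-0.82,[0.01,0,0],[0,0,0]]
    - [-0.82,[0,0,0],[0,0,0]]
    - [-0.82,[0,0,0],[0,0,0]]

```text
time_s: 26.8
eef_pos: [483.4, -1.5, 146.8]
eef_rot: [0.997, -0.073, -0.003, 0.001]
ft_force: [-7.6, -0.6, 2.2]
grip_width: 80.1
finger_force: 3.6
```

```bash
cat >> h.py <<'E'
def force(n=6):
    f=[]
    for _ in range(n): camera('side');f.append(get_state()['ft_force'])
    f=np.array(f);m=R.from_euler('z',-MY,degrees=True).apply(f);print('mic force',m.mean(0).round(2),m.std(0).round(2))
E
python3 -c "
from h import *
force();plan(mic(478,67),147);edges()"
```

```text
mic force [-7.02 -1.32  2.56] [0.27 0.42 0.35]
 t 27.1 pos [483.4  -1.5 146.8] head -8.32 tilt -1.0 F [-7.5 -0.7  2.3] | tool shift mm [-0.6  0.9 -0.2] units [-0.01   0.015 -0.003]
b 0 a range [490.2 595.6]
b 30 a range [475.7 594.4]
b 60 a range [490. 594.]
b 90 a range [490.  594.1]
b 120 a range [487.7 594.7]
a 475 b range [ 27.3 110.6]
a 500 b range [-17.7 134.6]
a 525 b range [-17.5 134.9]
a 550 b range [-17.6 134.7]
a 575 b range [-17.4 134.2]
ss [136.3 146.5] 519
```

>>> jog_arm:
  increments:
    - [-0.82,[0.01,0,0],[0,0,0]]
    - [-0.82,[0.013,0,0],[0,0,0]]
    - [-0.82,[0,0,0],[0,0,0]]
    - [-0.82,[0,0,0],[0,0,0]]
    - [-0.82,[0,0,0],[0,0,0]]
    - [-0.82,[0,0,0],[0,0,0]]

```text
time_s: 27.9
eef_pos: [483.4, -1.4, 146.7]
eef_rot: [0.997, -0.072, -0.004, 0.001]
ft_force: [-9.3, -0.2, 4.7]
grip_width: 80.2
finger_force: 4.8
```

```bash
python3 -c "
from h import *
force();c=snap('top');f=c['image'][120:260,195:340,::-1]
cv2.imwrite('pics/t9.png',cv2.convertScaleAbs(cv2.resize(f,(620,600),interpolation=cv2.INTER_CUBIC),alpha=2.2));s=snap('side');f=s['image'][100:240,190:330,::-1]
cv2.imwrite('pics/s9.png',cv2.convertScaleAbs(cv2.resize(f,(600,600),interpolation=cv2.INTER_CUBIC),alpha=2.2));force()"
```

```text
mic force [-9.55 -0.94  4.31] [0.41 0.19 0.47]
mic force [-9.18 -1.07  4.02] [0.29 0.53 0.22]
```

View pics/s9.png

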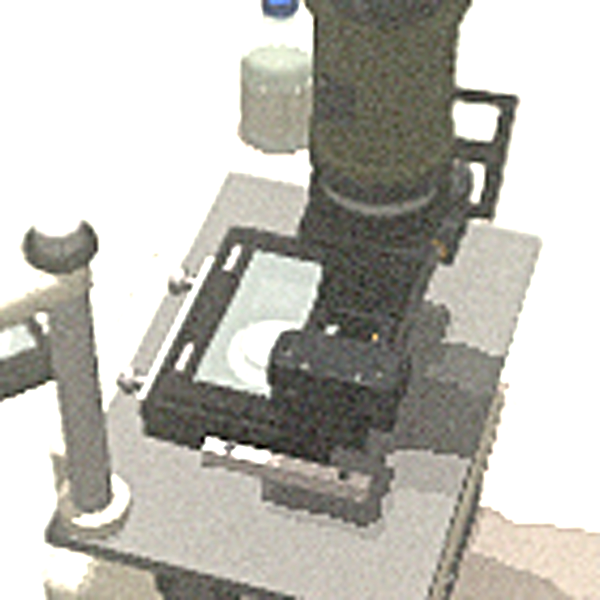

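The chamber sits flush against the back stop (150–210, 260–390) and the side stop (205–380, 440–490), lid shut. One small nudge to 10 N, then I'll hand it in.

>>> jog_arm:
  increments:
    - [-0.82,[0.005,-0.005,0],[0,0,0]]
    - [-0.82,[0,0,0],[0,0,0]]
    - [-0.82,[0,0,0],[0,0,0]]
    - [-0.82,[0,0,0],[0,0,0]]

```text
time_s: 29.1
eef_pos: [483.3, -1.4, 146.6]
eef_rot: [0.997, -0.072, -0.004, 0.001]
ft_force: [-9.8, 0.1, 4.3]
grip_width: 80.2
finger_force: 5.0
```

```bash
python3 -c "
from h import *
force();print(arm.hand_in())"
```

```text
mic force [-9.6  -1.27  4.2 ] [0.41 0.73 0.24]
the job is handed in; nothing more can be done
None
```

The lid is shut and stays shut, the chamber is in the corner against both stops, and the arm is still holding it on the back stop with about 10 N; I handed the job in at about 29 s.

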